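# Sweep the loose rings into the parts bay

## Task

Clear the bench: with your fingertips, sweep the three loose steel rings across the bench top, through the open front, into the blue three-sided bay, so that each ring ends lying flat and wholly inside it. Slide them only, never lift or carry a ring, and do not shift the other things on the bench - the solid steel disc that looks like a ring without a hole stays where it is too.

Things in the scene. Friction and masses are not known exactly. Their poses are not given: they have to be found in the camera images.
- ring1: loose flat steel ring with a big open hole: outer diameter 64, hole 46, 12 high, about 0.15 kg, lying flat on the bench. Origin: on the ring's axis at its underside (bench height); z up. The three rings are alike.
- ring2: loose flat steel ring with a big open hole: outer diameter 64, hole 46, 12 high, about 0.15 kg, lying flat on the bench. Origin: on the ring's axis at its underside (bench height); z up. The three rings are alike.
- ring3: loose flat steel ring with a big open hole: outer diameter 64, hole 46, 12 high, about 0.15 kg, lying flat on the bench. Origin: on the ring's axis at its underside (bench height); z up. The three rings are alike.
- bay: fixed blue sheet-metal bay: three walls 30 high, 3 thick; inside 230 wide (its x), 130 deep (its y), floor level with the bench, no lip. Origin: centre of the inner floor, bench height. Open side (mouth) at its y = -65; inner faces: back y = +65, sides x = -115, +115. Stands to the robot's left, mouth to the robot's right, turned up to 15 degrees.
- blank: bystander, leave alone: solid steel disc without a hole, diameter 64, 12 high, lying flat among the rings. Origin: centre of its underside.
- bush: bystander, leave alone: stepped brass bush standing upright among the rings, diameter 30 (20 at the top), 36 high. Origin: centre of its underside.
- retainer: bystander, leave alone: dark steel flanged retainer, flange diameter 60, 30 high, standing on its flange to the robot's right of the rings. Origin: centre of its underside.
- screwdriver: bystander, leave alone: screwdriver with a black handle lying to the robot's right of the rings, 190 long along its x, handle 26 thick. Origin: about the middle of its length, at bench height.
- wrench: bystander, leave alone: steel wrench, about 180 long along its x, at most 48 wide at its heads and 12 high, lying crosswise beyond the rings. Origin: about the middle of its length, at bench height.
- oil: bystander, leave alone: closed grey bottle, diameter 60, 160 high, standing beyond the rings. Origin: centre of its underside.
- jar: bystander, leave alone: clear jar with a steel cap, diameter 66, 85 high, standing beyond the bay. Origin: centre of its underside.

How it is judged:
By the outcome, as a careful person would: the job done as asked, in the order asked, and still so for the second after the job is handed in, with the robot touching nothing.
It also fails if it takes over 72 s, if anything falls off the work surface, if the arm or the gripper's body presses on something with over 40 N, if the wrist force passes 120 N, or if a joint passes its speed limit or range.

## Robot

A 6-joint arm with a two-finger parallel gripper is mounted at the origin on the work surface. World frame = base frame: x ahead of the robot, y to its left, z up, the work surface at z = 0. Lengths are in m, angles in degrees, forces in N, time in s.
With the tool pointing down it reaches from about 0.325 to 0.85 m from the base axis. Payload 15.5 kg.
Tool frame: the origin (TCP) lies at the very end of the fingers, on their centre line; the grasp point (between the pads) lies arm.grip_depth behind it (arm.grip_depth is the distance from the TCP to the grasp point, in m); z points along the fingers, y is the direction in which the jaws open and shut (so a half turn about z gives the same grasp; the last joint's range is limited). The gripper opens to 91 mm and grips with 3 to 60 N. Pads are 32 mm wide; open, the fingers measure 118 mm over their backs; the gripper's body (76 mm by 178 mm) begins 60 mm behind the grasp point.
Start: joints at [-72.565, 28.281, 77.091, -0, 74.628, -5.472], TCP at [0.243, -0.576, 0.214] pointing down, gripper open.
Joint ranges: [-166.48, 166.48], [-47.26, 123.95], [12.59, 153.08], [-70.14, 250.14], [6.76, 159.57], [-176.63, 176.63]. Speed limits (degrees/s): [108.29, 108.29, 147.25, 172.46, 172.46, 172.46].

## Interface

Orientations are given as a 3x3 rotation matrix whose columns are the frame's x, y, z axes.
In Python, from rig import arm gives the robot as it stands. Calls block until the motion is done:
- arm.move_to(position, orientation): joint-space move of the TCP to a pose.
- arm.move_l(position, orientation=None, feed=0.15): straight line of the TCP; orientation=None keeps the orientation; feed is the mean speed in m/s.
- arm.move_joints(angles): joint-space move.
- arm.grip(opening): finger opening in m; the grip force is fixed at half the most; returns when the fingers have stopped.
- arm.sleep(seconds).
- arm.solve_ik(position, orientation): joint angles nearest the present ones, or None.
- arm.snapshot(name): name is "side" or "top" or "wrist"; returns the picture (400x640x3 uint8, red, green, blue); there is no depth.
- arm.get_calibration(name): a dict with "intrinsics" (3x3 intrinsics, pixels), "cam_to_world" (4x4, takes a point from camera to world coordinates). Camera axes: x right, y down, z forward; pixel columns grow to the right and rows downward; lengths in m; the calibration is good to about 2 mm. A picture is of the moment at which its call begins: read the wrist's pose just before it. get_calibration takes no time and is no camera call; for the wrist camera it gives the pose at the moment of the call.
A pose or a line that the arm cannot do raises arm.Unreachable and nothing moves.
- arm.sign_off(): hands the job in, once; it reports no verdict.
Readings, each from a call of its own:
- arm.current_t(): time.
- arm.current_joint_positions(): joint angles.
- arm.current_dq(): joint speeds.
- arm.current_tau(): joint torques, N m.
- arm.current_ee_pos(): TCP position.
- arm.current_tool_rot(): TCP orientation.
- arm.current_force(): force on the tool from outside, world axes, zero at the start.
- arm.current_torque(): the same for the moment, N m.
- arm.current_width(): finger opening in m.
Only numpy, scipy, OpenCV 4.12 (cv2) and the standard library are available. Lean on these libraries where they do the work, as an engineer would, in place of code of your own. Each camera call takes 0.05 s, during which the arm holds its last target.

## Working session

There is one attempt and no reset: what is moved stays moved. The work goes in short steps, each a Python script; the robot and the scene stay as the last script left them, time stands still between calls to the robot, and variables do not carry over. Pictures are saved under pics/ and viewed, and the job is handed in when it is done.

```bash
mkdir -p pics; ls
python3 - <<'E'
from rig import arm
import cv2
for n in ["top","side","wrist"]:
    im=arm.snapshot(n); cv2.imwrite(f"pics/{n}0.png",im[...,::-1]); c=arm.get_calibration(n); print(n,c["intrinsics"],c["cam_to_world"])
print(arm.current_t(),arm.current_width(),arm.grip_depth,arm.current_tool_rot())
E
```

```text
pics
top [[394.97615944   0.         315.91728886]
 [  0.         394.97615944 201.71076457]
 [  0.           0.           1.        ]] [[ 0.02309509 -0.99921588  0.03215971  0.57589916]
 [-0.99936504 -0.02394765 -0.02638248 -0.0558132 ]
 [ 0.02713194 -0.03152998 -0.99913448  0.8943674 ]
 [ 0.          0.          0.          1.        ]]
side [[503.70973226   0.         322.65271408]
 [  0.         503.70973226 197.37856086]
 [  0.           0.           1.        ]] [[ 0.97410478 -0.15409504  0.16545268  0.4173513 ]
 [-0.22592406 -0.6920064   0.68562779 -0.89006803]
 [ 0.00884247 -0.70525305 -0.70890052  0.8928147 ]
 [ 0.          0.          0.          1.        ]]
wrist [[303.19850986   0.         319.89563778]
 [  0.         303.19850986 199.12666132]
 [  0.           0.           1.        ]] [[ 3.89405613e-01 -8.88109728e-01 -2.44181039e-01  3.10821290e-01]
 [-9.21066317e-01 -3.75567148e-01 -1.02889054e-01 -5.45647586e-01]
 [-3.29607173e-04  2.64972506e-01 -9.64255911e-01  3.83512913e-01]
 [ 0.00000000e+00  0.00000000e+00  0.00000000e+00  1.00000000e+00]]
0.15 0.09085645617284617 0.0188 [[ 9.21142812e-01  3.89224683e-01 -2.57024160e-04]
 [ 3.89224757e-01 -9.21142424e-01  8.50672645e-04]
 [ 9.43469330e-05 -8.83631159e-04 -9.99999605e-01]]
```

View pics/top0.png

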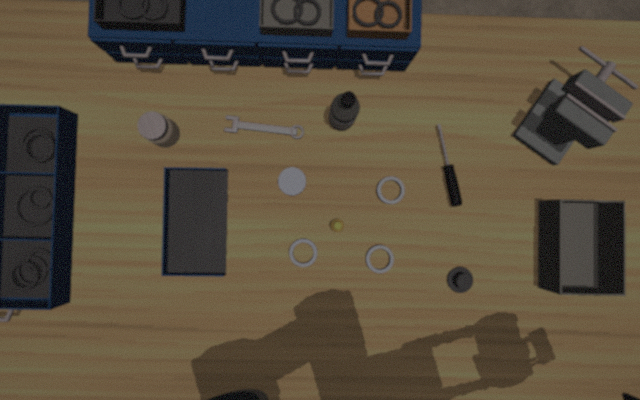

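View pics/side0.png

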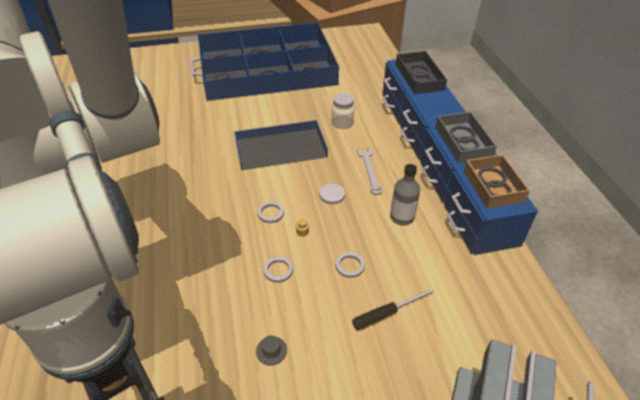

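Top view: rings at about (303,253), (379,259) and (390,190). The blank is at (292,181), the bush at (337,226), and the bay spans roughly (164–228, 168–275). Plan: put one finger in a ring's hole and drag it by the leading inner wall. Next I measure positions in both views.

```bash
cat > h.py <<'E'
import numpy as np, cv2
from rig import arm
def ray(n,px,z,c=None):
    c=c or arm.get_calibration(n); K=c["intrinsics"];T=c["cam_to_world"]
    d=T[:3,:3]@np.linalg.solve(K,[px[0],px[1],1.]); o=T[:3,3]
    return (o+d*(z-o[2])/d[2])
def blobs(im,n,zs=0.012):
    hsv=cv2.cvtColor(im,cv2.COLOR_RGB2HSV)
    m=((hsv[...,1]<60)&(hsv[...,2]>105)).astype(np.uint8)*255
    cs,_=cv2.findContours(m,cv2.RETR_EXTERNAL,cv2.CHAIN_APPROX_NONE)
    out=[]
    for c in cs:
        if cv2.contourArea(c)<150: continue
        w=np.array([ray(n,p[0],zs)[:2] for p in c]).astype(np.float32)
        (x,y),r=cv2.minEnclosingCircle(w)
        out.append((x,y,r,c.mean(0)[0]))
    return m,out
E
python3 - <<'E'
from h import *
for n in ["top","side"]:
    im=cv2.imread(f"pics/{n}0.png")[...,::-1].copy()
    m,o=blobs(im,n); cv2.imwrite(f"pics/m_{n}.png",m)
    print(n)
    for b in o:
        if b[2]<.06: print(np.round(b[:3],4),b[3])
im=cv2.imread("pics/top0.png")[150:290,150:470]
cv2.imwrite("pics/crop.png",cv2.resize(im,None,fx=2.5,fy=2.5,interpolation=cv2.INTER_CUBIC))
# bay dark floor
im=cv2.imread("pics/top0.png"); hsv=cv2.cvtColor(im,cv2.COLOR_BGR2HSV)
print(hsv[220,160:235].tolist()[::3], hsv[230,196],hsv[253,303-12],hsv[181,292])
for p in [(337,226),(303,253)]: print(ray("top",p,0.03))
E
```

```text
top
[ 0.4797 -0.2254  0.0321] [380.03846154 259.05128205]
[ 0.4898 -0.0527  0.0322] [302.825  252.6375]
[ 0.6352 -0.247   0.0322] [391.21333333 189.6       ]
[ 0.6496 -0.0237  0.0325] [291.75294118 181.21176471]
[0.7681 0.2934 0.0315] [150.4375 124.4   ]Traceback (most recent call last):
  File "<stdin>", line 4, in <module>
  File "h.py", line 14, in blobs
    w=np.array([ray(n,p[0],zs)[:2] for p in c]).astype(np.float32)
                ~~~^^^^^^^^^^^
  File "h.py", line 4, in ray
    c=c or arm.get_calibration(n); K=c["intrinsics"];T=c["cam_to_world"]
           ~~~~~~~~~~~~~~~~~~~^^^
ValueError: time passes only in moves, steps and waits
```

View pics/m_top.png

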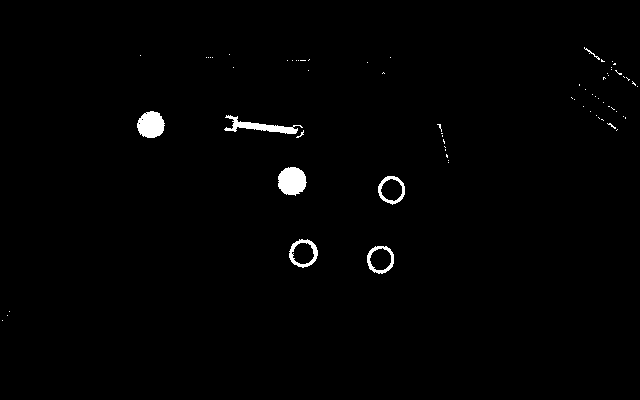

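View pics/wrist0.png

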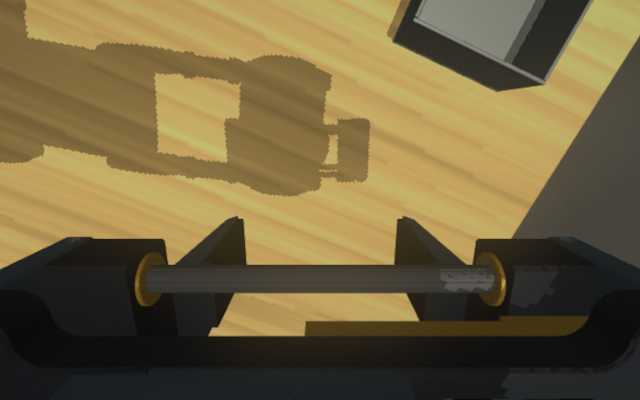

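The mask isolates the three rings and the blank cleanly, and the measured radii of 32.1–32.5 mm match the given 32 mm. The calibration-call limit stopped the script, so I'll cache the calibration, then measure the bay and cross-check from the side view.

```bash
python3 - <<'E'
from rig import arm
import pickle
pickle.dump({n:arm.get_calibration(n) for n in["top","side"]},open("cal.pkl","wb"))
E
sed -i 's/c=c or arm.get_calibration(n)/c=c or CAL[n]/; s/^from rig import arm/from rig import arm\nimport pickle\nCAL=pickle.load(open("cal.pkl","rb"))/' h.py
python3 - <<'E'
from h import *
im=cv2.imread("pics/side0.png")[...,::-1].copy()
m,o=blobs(im,"side")
for b in o:
    if .02<b[2]<.06: print(np.round(b[:3],4),b[3])
im=cv2.imread("pics/top0.png"); hsv=cv2.cvtColor(im,cv2.COLOR_BGR2HSV)
cv2.imwrite("pics/crop.png",cv2.resize(im[150:290,150:470],None,fx=2.5,fy=2.5,interpolation=cv2.INTER_CUBIC))
m=(((hsv[...,0]<35)&(hsv[...,1]>60))==0).astype(np.uint8)*255
cs,_=cv2.findContours(m,cv2.RETR_EXTERNAL,cv2.CHAIN_APPROX_NONE)
for c in cs:
    (cx,cy),s,a=cv2.minAreaRect(c)
    if 50<s[0]<130 and 50<s[1]<130: print("bay",cx,cy,s,a,cv2.boxPoints(((cx,cy),s,a)).tolist())
b=(hsv[...,0]>105)&(hsv[...,0]<125)&(hsv[...,1]>110); cv2.imwrite("pics/bmask.png",cv2.resize((b*255).astype(np.uint8)[150:290,150:470],None,fx=2.5,fy=2.5,interpolation=0))
for p,z in [((337,226),.036),((292,181),.012),((460,278),.03),((452,190),.02)]: print(p,ray("top",p,z).round(4))
E
```

```text
[ 0.7633 -0.5591  0.0348] [463.23863636 384.43181818]
[ 0.9025 -0.5753  0.0526] [540.18115942 377.62318841]
[ 0.4793 -0.2284  0.0332] [277.92105263 268.68421053]
[ 0.6346 -0.2505  0.0337] [349.72       264.18666667]
[ 0.4882 -0.0569  0.0345] [270.45454545 211.51515152]
[ 0.8077 -0.1176  0.0402] [403.55263158 209.05263158]
[ 0.6485 -0.0285  0.0348] [331.9375   193.109375]
[ 0.841  -0.0539  0.0294] [407.87037037 188.51851852]
bay 581.5 247.5 (95.0, 87.0) 90.0 [[538.0, 200.0], [625.0, 200.0], [625.0, 295.0], [538.0, 295.0]]
bay 193.830322265625 221.3419189453125 (65.07655334472656, 109.63888549804688) 0.9877604246139526 [[160.3518524169922, 275.5923156738281], [162.2418975830078, 165.96969604492188], [227.3087921142578, 167.09152221679688], [225.4187469482422, 276.7141418457031]]
bay 579.265869140625 110.72832489013672 (82.46835327148438, 119.24041748046875) 36.25383758544922 [[510.7572326660156, 134.42196655273438], [581.2716064453125, 38.265899658203125], [647.7745361328125, 87.03468322753906], [577.2601318359375, 183.1907501220703]]
(337, 226) [ 0.5518 -0.1255  0.036 ]
(292, 181) [ 0.6493 -0.0246  0.012 ]
(460, 278) [ 0.4435 -0.3993  0.03  ]
(452, 190) [ 0.6376 -0.383   0.02  ]
```

View pics/crop.png

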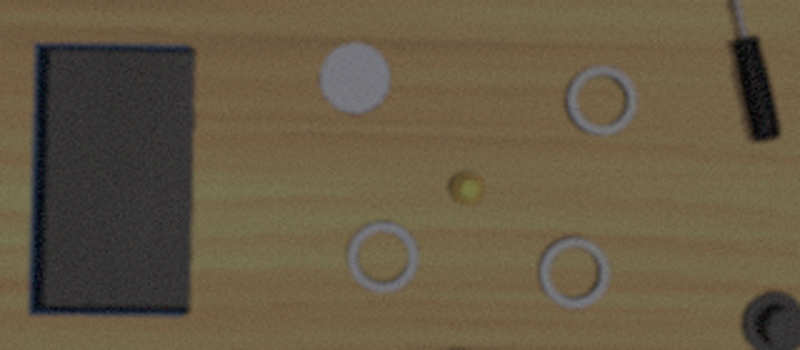

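View pics/bmask.png

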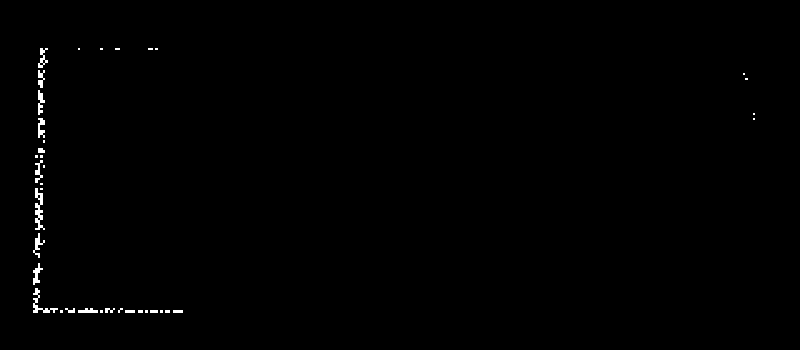

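The crop shows the bay mouth edge from px (227,170) to (225,273) and the back wall top from px (165,168) to (163,275). Two ring views agree within 2–3 mm once the visible side wall is allowed for. I'll compute the bay frame and a dry run of IK.

```bash
cat >> h.py <<'E'
fl=[ray("top",p,.0) for p in [(227.0,171.5),(225.2,273.4)]]
bk=[ray("top",p,.03) for p in [(165.2,168),(162.8,275.2)]]
A=np.array([ray("top",p,.03)[:2] for p in [(165.2,168),(226.8,168.8),(225,275),(162.8,275.2)]])
E
python3 - <<'E'
from h import *
print(np.round(fl,4),np.round(bk,4)); print(A.round(4))
print(np.linalg.norm(A-np.roll(A,1,0),axis=1))
d=A[0]-A[3]; print("yaw of bay x",np.degrees(np.arctan2(d[1],d[0])))
print("center",A.mean(0))
hs=cv2.imread("pics/side0.png"); cv2.imwrite("pics/cs.png",cv2.resize(hs[90:240,220:400],None,fx=4,fy=4,interpolation=cv2.INTER_CUBIC))
im=cv2.imread("pics/top0.png")
E
```

```text
[[0.6681 0.1229 0.    ]
 [0.4392 0.12   0.    ]] [[0.6692 0.2507 0.03  ]
 [0.4374 0.2477 0.03  ]]
[[0.6692 0.2507]
 [0.6709 0.1176]
 [0.4404 0.1145]
 [0.4374 0.2477]]
[0.23177054 0.13314611 0.230566   0.13325679]
yaw of bay x 0.7406898135234334
center [0.55446048 0.18259932]
```

View pics/cs.png

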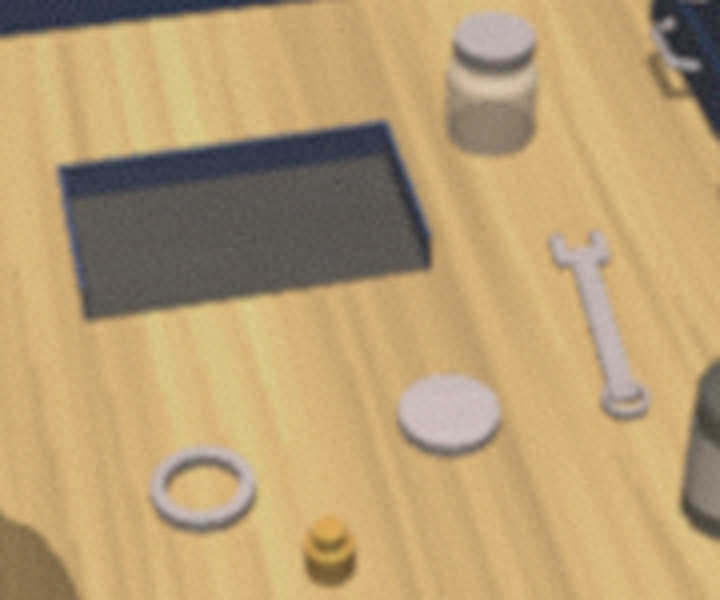

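```bash
cat >> h.py <<'E'
R=np.array([[1,0,0],[0,-1,0],[0,0,-1.]])
W=0.045
def P(f,z):  # f: centre of the leading (+y) finger
    return np.array([f[0],f[1]-(W/2+.00675),z])
def engage(f):
    arm.move_to(P(f,.09),R)
    if abs(arm.current_width()-W)>.002: arm.grip(W)
    arm.move_l(P(f,.02),feed=.15)
    f0=arm.current_force()
    arm.move_l(P(f,.009),feed=.03)
    df=arm.current_force()-f0; print("down",df.round(1),"w",arm.current_width(),arm.current_ee_pos().round(4))
    if abs(df[2])>4: arm.move_l(P(f,.05)); raise SystemExit("touch")
    arm.move_l(P(f,.004),feed=.03)
def drag(pts,feed=.09):
    for p in pts:
        arm.move_l(P(p,.004),feed=feed); print(p,arm.current_force().round(1))
def leave(p):
    q=(p[0],p[1]-.0085)
    arm.move_l(P(q,.004),feed=.05); arm.move_l(P(q,.09),feed=.2)
    print("t",arm.current_t())
def look(name):
    im=arm.snapshot("top"); cv2.imwrite(f"pics/{name}.png",im[...,::-1])
    m,o=blobs(im,"top")
    for b in o:
        if .02<b[2]<.06: print(np.round(b[:3],4))
    return im
E
python3 - <<'E'
from h import *
engage((.489,-.0537))
print(arm.current_joint_positions().round(0))
im=look("e1")
s=arm.snapshot("side"); cv2.imwrite("pics/e1s.png",cv2.resize(s[120:320,180:460],None,fx=2.8,fy=2.8)[...,::-1])
E
```

```text
down [-0.1 -0.7 -0.2] w 0.04539091987811205 [ 0.4889 -0.0829  0.009 ]
[-17.  37. 107.   0.  37.  73.]
[ 0.4052 -0.2155  0.0589]
[ 0.4671 -0.0057  0.0586]
[ 0.6351 -0.2472  0.0321]
[ 0.6497 -0.0239  0.0326]
[0.7669 0.2919 0.0317]
```

View pics/e1s.png

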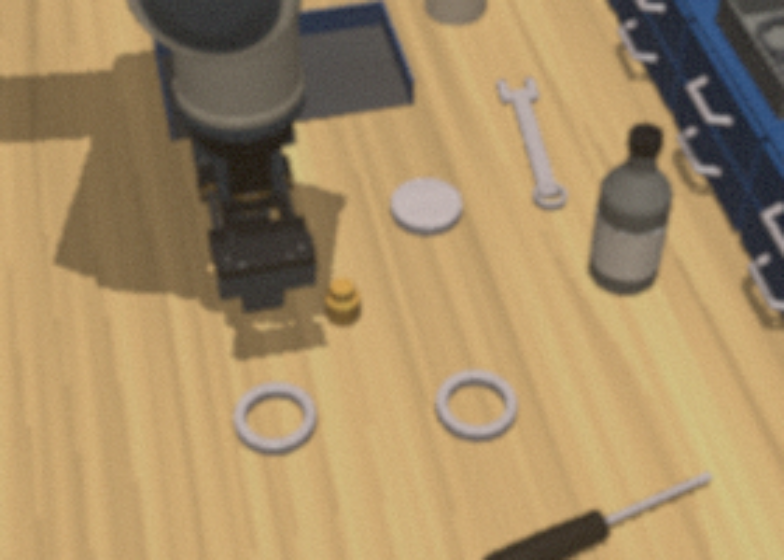

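The gripper hides ring1 in this side view. No contact force showed on the way down to 9 mm, which is below the ring's 12 mm top, so the finger is in the hole. The bush, blank and the other rings are unchanged. Dragging ring1.

Run:
```python
from h import *
drag([(.489,-.03),(.57,.07),(.628,.15),(.628,.203)])
leave((.628,.203))
arm.move_to(P((.4795,-.2263),.09),R)
look("d1"); print(arm.current_t())
```

```text
(0.489, -0.03) [ 0.2 -0.2  0.6]
(0.57, 0.07) [-0.7 -0.4 -0.5]
(0.628, 0.15) [ 0.4 -0.2 -0.5]
(0.628, 0.203) [-0.9 -1.1  0.1]
t 9.4583
[ 0.3205 -0.3133  0.0431]
[ 0.6351 -0.2472  0.0321]
[0.6272 0.1914 0.0306]
[ 0.6497 -0.0235  0.0327]
[0.767  0.2926 0.0316]
11.1417
```

View pics/d1.png

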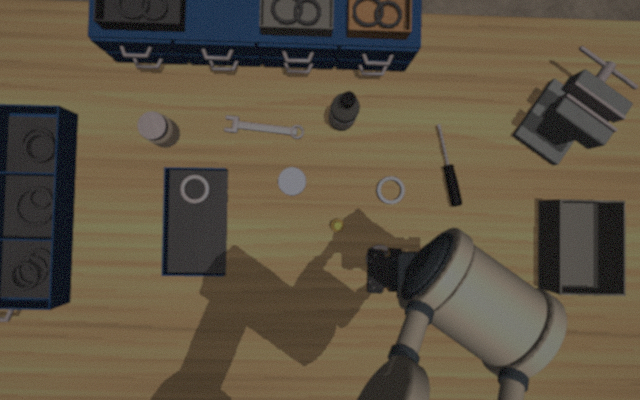

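Ring1 is in the bay at px (195,189), world (0.627, 0.191). The blank and bush haven't moved. Ring2 next.

Run:
```python
from h import *
engage((.4795,-.2263))
drag([(.4795,-.2),(.48,-.02),(.5535,.12),(.5535,.203)])
leave((.5535,.203))
arm.move_to(P((.635,-.248),.09),R)
look("d2"); print(arm.current_t())
```

```text
down [-0.6 -0.4 -0.9] w 0.04504947185724229 [ 0.4794 -0.2555  0.0089]
(0.4795, -0.2) [ 0.9 -0.2  0.4]
(0.48, -0.02) [-0.   0.2  0.1]
(0.5535, 0.12) [-0.4  0.4  0.5]
(0.5535, 0.203) [-0.3 -0.2  0.2]
t 19.3167
[0.1657 0.4105 0.0332]
[ 0.5012 -0.5702  0.04  ]
[0.5542 0.1899 0.0312]
[ 0.6248 -0.3422  0.0397]
[0.6271 0.1916 0.0309]
[ 0.6497 -0.0235  0.0327]
[0.7651 0.2901 0.033 ]
[ 0.9086 -0.7744  0.0453]
21.0167
```

View pics/d2.png

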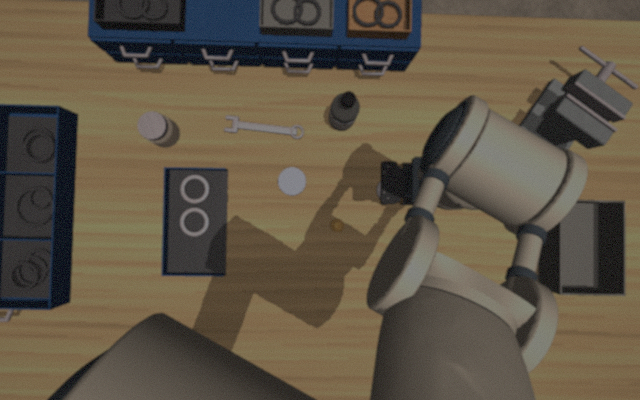

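Rings 1 and 2 are in the bay at px (195,189) and (194,222). The bush and blank are in place. Ring3 next, passing below the bush in the picture.

Run:
```python
from h import *
engage((.635,-.248))
drag([(.61,-.238),(.485,-.19),(.4805,-.02),(.4805,.203)])
leave((.4805,.203))
arm.move_l(P((.4805,.19),.2),feed=.2)
arm.move_to([.243,-.576,.214],R)
look("d3"); s=arm.snapshot("side"); cv2.imwrite("pics/d3s.png",s[...,::-1]); print(arm.current_t(),arm.current_force().round(1))
a=cv2.imread("pics/d3.png")[100:300,130:480]; cv2.imwrite("pics/d3c.png",cv2.resize(a,None,fx=2.2,fy=2.2,interpolation=cv2.INTER_CUBIC))
def bush(n):
    h=cv2.cvtColor(cv2.imread(n),cv2.COLOR_BGR2HSV); m=(h[...,0]>18)&(h[...,0]<32)&(h[...,1]>130); m[:210]=0;m[245:]=0;m[:,:320]=0;m[:,355:]=0
    y,x=np.nonzero(m); return x.mean(),y.mean(),len(x)
print(bush("pics/top0.png"),bush("pics/d3.png"))
```

```text
down [ 0.1 -0.6 -0.7] w 0.04506987564202726 [ 0.635  -0.2772  0.009 ]
(0.61, -0.238) [ 0.1 -0.2  0.7]
(0.485, -0.19) [ 0.3 -0.5 -0.9]
(0.4805, -0.02) [ 0.4  0.5 -0.1]
(0.4805, 0.203) [ 0.5 -0.3  0.3]
t 30.375
[0.4806 0.1891 0.0299]
[0.5538 0.19   0.03  ]
[0.627  0.1916 0.0299]
[ 0.6497 -0.0238  0.0326]
[0.7673 0.2917 0.0312]
33.9083 [-0.7 -0.4  0.4]
(np.float64(335.9555555555556), np.float64(224.44444444444446), 45) (np.float64(336.0888888888889), np.float64(224.0888888888889), 45)
```

View pics/d3c.png

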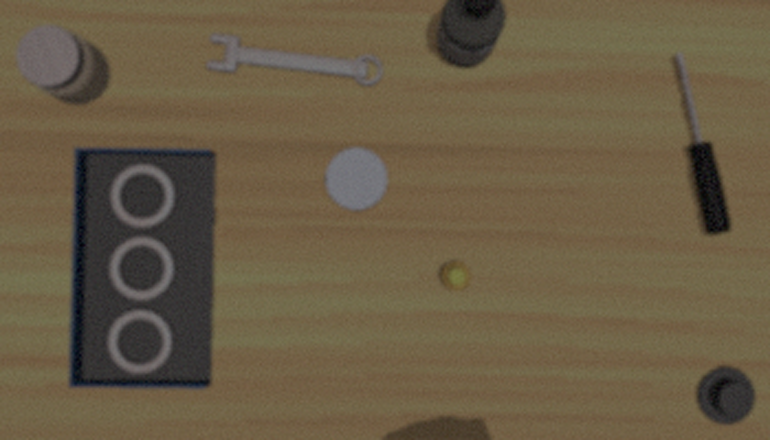

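View pics/d3s.png

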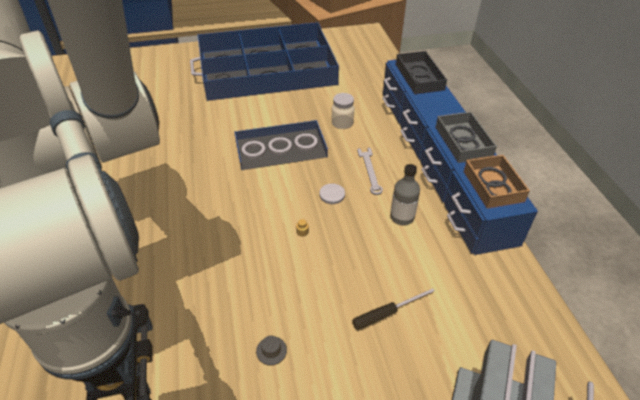

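Both views show three rings flat inside the bay, in the top crop at (143,195), (142,268) and (140,341). Every bystander is where it was at the start. Handing in.

```bash
python3 -c "
from rig import arm
arm.sign_off()"
```

```text
the job is handed in; nothing more can be done
```

All three rings lie flat and wholly inside the blue bay. I slid each one there with a single fingertip in its hole and never lifted it. The job was handed in at about 34 s of the 72 s allowed.

- **Rings:** they ended at about (0.481, 0.189), (0.554, 0.190) and (0.627, 0.192) m. That leaves about 9 mm from the two outer rings to the side walls, and more than 25 mm at the back and the mouth.
- **Bystanders:** the blank measured within about 0.2 mm of its starting position, and the bush within 0.4 pixel. The other things looked unmoved in the top and side pictures, but I did not measure most of them.
- **Forces:** readings taken between moves, with the arm stopped, never went above about 1.2 N. I did not log force during the slides.
- **Disagreement:** the top and side cameras first differed by 3–4 mm on the ring positions. Part of that was the visible side wall of each ring, so I used a value in between, within the 5.6 mm of finger clearance in the hole.

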